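# Load the finished battery packs into their charging cradles

### The job

Put each of the four finished battery packs, the ones with a circuit board on top, into the grey charging cradle of its own shape and size: upright, flat on the cradle's floor inside its walls, set down and not dropped. Leave the unfinished pack without a board where it stands.

Things in the scene. Friction and masses are not known exactly. Their poses are not given: they have to be found in the camera images.
- long_pack: Long battery pack in blue wrap, 105 x 38 x 55 mm high, 0.34 to 0.53 kg. Top: green circuit board with black chips, sunk 5 mm inside the rim of the wrap. Stands upright on the table; origin at the centre of its underside, z up, x along its 105 mm length, y across its 38 mm width.
- short_pack: Short battery pack in blue wrap, 70 x 38 x 55 mm high, 0.22 to 0.35 kg. Top: green circuit board with black chips, sunk 5 mm inside the rim of the wrap. Stands upright on the table; origin at the centre of its underside, z up, x along its 70 mm length, y across its 38 mm width.
- square_pack: Square battery pack in blue wrap, 58 x 58 x 55 mm high, 0.29 to 0.45 kg. Top: green circuit board with black chips, sunk 5 mm inside the rim of the wrap. Stands upright on the table; origin at the centre of its underside, z up, x and y square to its sides.
- round_pack: Round battery pack in blue wrap, 58 mm across and 55 mm high, 0.22 to 0.34 kg. Top: green circuit board with black chips, sunk 5 mm inside the rim of the wrap. Stands upright on the table; origin at the centre of its underside, z up.
- bare_pack: Unfinished pack, 70 x 38 x 55 mm high like the short pack, but with no circuit board: its open top shows six round steel cell ends on white. Not to be moved. Origin at the centre of its underside, x along its 70 mm length, z up.
- long_cradle: Charging cradle for the long pack: 123 x 56 mm inside, 131 x 64 mm outside. A shallow open tray of grey plastic fixed to the table, 12 mm high, walls 4 mm thick, floor 4 mm above the table, small black contact pad with two brass contacts in the middle. Origin at the centre of its underside, z up, x along its length.
- short_cradle: Charging cradle for the short pack: 88 x 56 mm inside, 96 x 64 mm outside. A shallow open tray of grey plastic fixed to the table, 12 mm high, walls 4 mm thick, floor 4 mm above the table, small black contact pad with two brass contacts in the middle. Origin at the centre of its underside, z up, x along its length.
- square_cradle: Charging cradle for the square pack: 76 x 76 mm inside, 84 x 84 mm outside. A shallow open tray of grey plastic fixed to the table, 12 mm high, walls 4 mm thick, floor 4 mm above the table, small black contact pad with two brass contacts in the middle. Origin at the centre of its underside, z up, x and y square to its sides.
- round_cradle: Charging cradle for the round pack: round, 76 mm across inside, 84 mm outside. A shallow open tray of grey plastic fixed to the table, 12 mm high, walls 4 mm thick, floor 4 mm above the table, small black contact pad with two brass contacts in the middle. Origin at the centre of its underside, z up.
Not all that is in view belongs to the job. What is shaped like the square_pack but orange is not meant. Leave any blue look-alike of the short_cradle alone.

How it is judged:
At the end, for the whole second after the job is handed in: Each of the four packs stands in the cradle of its own shape: centres within 14 mm of each other, underside under 9 mm above the cradle's underside, tilt under 0.06 rad, released, at rest (0.02 m/s, 0.2 rad/s). The bare pack is within 15 mm of its start (horizontal distance between long_pack and long_cradle below 0.014 m and z of long_pack in the frame of long_cradle below 0.009 m and angle between each of long_pack, short_pack, square_pack, round_pack's own z axis and vertical below 0.06 rad and linear speed of each of long_pack, short_pack, square_pack, round_pack below 0.02 m/s and angular speed of each of long_pack, short_pack, square_pack, round_pack below 0.2 rad/s and horizontal distance between short_pack and short_cradle below 0.014 m and z of short_pack in the frame of short_cradle below 0.009 m and horizontal distance between square_pack and square_cradle below 0.014 m and z of square_pack in the frame of square_cradle below 0.009 m and horizontal distance between round_pack and round_cradle below 0.014 m and z of round_pack in the frame of round_cradle below 0.009 m and distance of bare_pack from where it was at the start of the episode below 0.015 m); the robot touches nothing.
It fails at once if the long pack is dropped or flung (moves faster than 0.6 m/s while no finger holds it) (contact force between the fingers and long_pack below 0.1 N and linear speed of long_pack above 0.6 m/s).
It fails at once if the short pack is dropped or flung (moves faster than 0.6 m/s while no finger holds it) (contact force between the fingers and short_pack below 0.1 N and linear speed of short_pack above 0.6 m/s).
It fails at once if the square pack is dropped or flung (moves faster than 0.6 m/s while no finger holds it) (contact force between the fingers and square_pack below 0.1 N and linear speed of square_pack above 0.6 m/s).
It fails at once if the round pack is dropped or flung (moves faster than 0.6 m/s while no finger holds it) (contact force between the fingers and round_pack below 0.1 N and linear speed of round_pack above 0.6 m/s).
It fails at once if the bare pack is moved by more than 15 mm (distance of bare_pack from where it was at the start of the episode above 0.015 m).
It also fails if it takes over 109 s, if anything falls off the work surface, if the arm or the gripper's body presses on something with over 40 N, if the wrist force passes 120 N, or if a joint passes its speed limit or range.

### The arm

A 7-joint arm with a two-finger parallel gripper is mounted at the origin on the work surface. World frame = base frame: x ahead of the robot, y to its left, z up, the work surface at z = 0. Lengths are in m, angles in rad, forces in N, time in s.
With the tool pointing down it reaches from about 0.4 to 0.9 m from the base axis. Payload 5.5 kg.
Tool frame: the origin (TCP) lies on the centre line of the jaws, within the pads' length; the fingertips stand 17 mm ahead of it and the grasp point (between the pads) lies 2 mm behind it; z points along the fingers, y is the line along which they close (so a half turn about z gives the same grasp; the last joint's range is limited). The gripper opens to 85 mm and grips with 20 to 120 N. Pads are 22 mm wide; open, the fingers measure 114 mm over their backs; the gripper's body (76 mm by 85 mm) begins 54 mm behind the grasp point. The pads swing forward as they close: fully open they stand 13 mm farther back than shut.
Start: joints at [1.456, 0.501, -0.427, 1.55, 0.221, 1.138, -0.21], TCP at [0.24, -0.604, 0.248] pointing down, gripper open.
Joint ranges: [-2.88, 2.88], [-0.31, 2.03], [-1.54, 1.56], [0.2, 2.42], [-1.41, 4.55], [0.19, 2.02], [-2.57, 2.57]. Speed limits (rad/s): [2.57, 2.57, 3.14, 3.14, 3.14, 3.14, 3.14].

### API

Orientations are given as a rotation vector (axis times angle).
In Python, from workcell import status, eyes, hand_in gives the robot as it stands.
- The arm moves only by the tool carry_out, never from a script. Its argument "targets" is a list of rows, each a list of 4 numbers: the shift along the tool's x, y, z in cm, then the turn about the tool's z in rad. In form: [[tx, ty, tz, roll], ...]. A call has 1 to 12 rows; each row is the pose to reach, as a shift and turn from the pose commanded when the call began, along the tool's axes at that moment; what a row does not reach only later rows make up. A row lasts 1/10 s, in which the tool goes at most 50 mm and 8.59 degrees, less where a joint would pass 70% of its speed; a pose out of reach is approached as far as the arm can. A call with a gripper value outside its range is refused whole. "claw" is the opening, from -1 (shut) to 1 (fully open), set as the call begins (left out, the last holds). The fingers move at their own pace and stop on an object; "force" is the grip in N (left out, the last holds). Time passes only in rows, so rows that repeat a pose let the fingers close. It gives the time, the measured TCP pose, the force, the opening and the grip force at its end, in the units of the state.
- status.get_obs(): the state, without advancing time (a new reading comes with each control period).
- eyes.snapshot(name): name is "side" or "top"; returns (picture, depth): 384x512x3 uint8, red, green, blue; 384x512 float32, m along the optical axis (not along the pixel's ray), 0 where there is no reading.
- eyes.camera_model(name): a dict with "fx", "fy", "cx", "cy" (pixels), "rvec" (rotation vector, rad) and "tvec" (3), from world to camera coordinates, as OpenCV has them. Camera axes: x right, y down, z forward; pixel columns grow to the right and rows downward; lengths in m; the calibration is good to about 2 mm. A picture is of the moment at which its call begins. camera_model takes no time and is no camera call.
- hand_in(): hands the job in; it is judged then, once.
The state is a dict: "t": time; "joint_positions": joint angles; "joint_vel": joint speeds; "joint_torque": joint torques, N m; "eef_pos": TCP position; "orientation": TCP orientation; "wrist_force": force on the tool from outside, world axes, zero at the start; "wrist_torque": the same for the moment, N m; "width": opening from 0.0 (shut) to 1.0 (fully open); "grasp_force": force on a finger pad.
Only numpy, scipy, OpenCV 4.12 (cv2) and the standard library are available. Lean on these libraries where they do the work, as an engineer would, in place of code of your own. Each camera call takes 0.05 s, during which the arm holds its last target. There are 200 camera calls.

## Working session

There is one attempt and no reset: what is moved stays moved. The work goes in short steps, Python scripts to look and compute and a tool call to move; the robot and the scene stay as the last step left them, time stands still between calls to the robot, and variables do not carry over. Pictures are saved under pics/ and viewed, at most 14 in all, crops included, and the job is handed in when it is done.

Besides the shell and the picture viewer there is one more tool, called after ">>>" as name(argument=value, ...) on one line, values as JSON. carry_out: Moves the arm, as the interface text tells. Its arguments: {"type":"object","properties":{"targets":{"type":"array"},"claw":{"type":"number"},"force":{"type":"number"}},"required":["targets"]}

```bash
mkdir -p pics; cat > h.py <<'E'
import numpy as np,cv2
from workcell import status,eyes,hand_in
def snap(n,f):
    p,d=eyes.snapshot(n); cv2.imwrite(f'pics/{f}.png',p[:,:,::-1]); np.savez(f'pics/{f}.npz',p=p,d=d,**{k:np.array(v) for k,v in eyes.camera_model(n).items()}); return p,d
def cloud(f):
    z=np.load(f'pics/{f}.npz'); d=z['d']; R=cv2.Rodrigues(z['rvec'])[0]; v,u=np.mgrid[:384,:512]
    c=np.stack([(u-z['cx'])/z['fx']*d,(v-z['cy'])/z['fy']*d,d],-1)
    return z['p'],(c-z['tvec'].reshape(3))@R,d>0
E
python3 - <<'E'
from h import *
print(status.get_obs())
for n in('top','side'):
    snap(n,n+'0'); m=eyes.camera_model(n); print(m)
E
```

```text
{'t': 0.0, 'joint_positions': array([ 1.4562099 ,  0.50183358, -0.42679486,  1.55142758,  0.22079976,
        1.13829693, -0.21029736]), 'joint_vel': array([-3.94725902e-04,  1.64013618e-04, -9.64300212e-04,  1.86406737e-04,
       -1.50704893e-03, -1.02838834e-03,  3.11623323e-05]), 'joint_torque': array([ 1.10837878e-03, -5.69518304e+01, -5.81588253e+00, -2.80937755e+01,
        1.05214879e-02,  1.17073892e-02,  8.34186011e-06]), 'eef_pos': array([ 0.23948245, -0.60357954,  0.24727791]), 'orientation': array([-3.08384219e+00, -5.89635120e-01,  4.58464325e-04]), 'wrist_force': array([ 0.19313943, -0.34814366, -0.29229183]), 'wrist_torque': array([-0.04183399,  0.00245808, -0.0131079 ]), 'grasp_force': 0.0, 'width': 0.9965181823220209}
{'fx': 355.098213057228, 'fy': 355.098213057228, 'cx': 255.66484230265957, 'cy': 192.4552095186649, 'rvec': array([ 2.12484683, -2.13105232,  0.18307986]), 'tvec': array([-0.00539365,  0.45619776,  0.99964959])}
{'fx': 494.5238454720924, 'fy': 494.5238454720924, 'cx': 247.5178991787524, 'cy': 193.9647388156341, 'rvec': array([ 0.09899958, -2.78630543,  1.40313817]), 'tvec': array([0.48050191, 0.05370787, 1.5441544 ])}
```

View pics/top0.png

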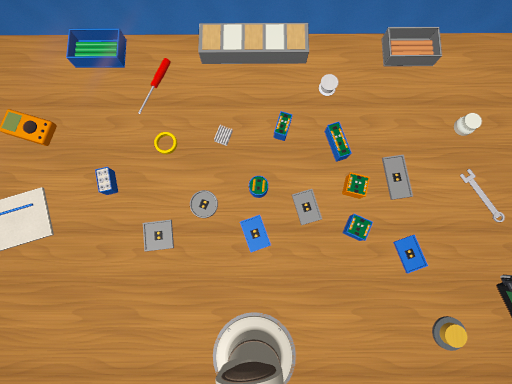

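View pics/side0.png

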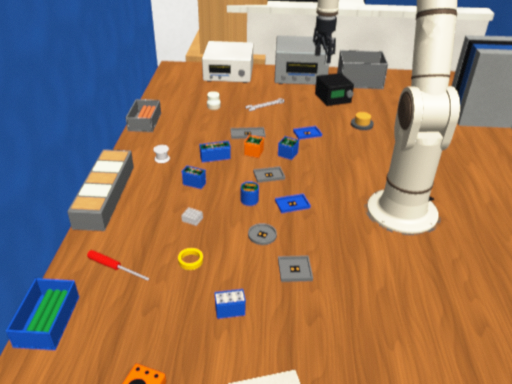

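```bash
cat >> h.py <<'E'
S=dict(long_pack=(338,141),short_pack=(283,126),round_pack=(259,187),square_pack=(358,227),orange=(357,186),bare=(105,180),
 long_cradle=(397,177),short_cradle=(307,207),round_cradle=(204,204),square_cradle=(158,236))
def measure(f,seeds):
    p,X,ok=cloud(f)
    for n,(u,v) in seeds.items():
        if 'cradle' in n: 
            q=p.astype(int); m=ok&(X[...,2]<.03)&(X[...,2]>-.01)&(q.max(2)-q.min(2)<30)&(q.max(2)>60)
        else: m=ok&(X[...,2]>.044)&(X[...,2]<.066)
        k,l=cv2.connectedComponents(m.astype(np.uint8),connectivity=4)
        w=l[v-12:v+13,u-12:u+13]; w=w[w>0]
        i=np.bincount(w).argmax(); P=X[l==i]
        c,s,a=cv2.minAreaRect((P[:,:2]*1000).astype(np.float32))
        if s[0]<s[1]: a+=90
        print(n,np.round(c,1),np.round(s,1),'long axis deg',round((a+90)%180-90,1),'z',np.round(np.percentile(P[:,2],[5,50,95]),3),len(P))
E
python3 - <<'E'
from h import *
measure('top0',S)
E
```

```text
long_pack [ 614.2 -253.3] [106.   39.7] long axis deg 17.9 z [0.048 0.052 0.057] 484
short_pack [664.  -88.2] [38.  71.4] long axis deg -17.4 z [0.048 0.053 0.057] 303
round_pack [474.9 -13.6] [52.4 55.4] long axis deg -0.6 z [0.048 0.052 0.056] 312
square_pack [ 354.4 -299.6] [58.8 58.1] long axis deg 65.5 z [0.048 0.052 0.056] 448
orange [ 478.3 -300.8] [58.5 58.8] long axis deg -14.7 z [0.048 0.053 0.056] 420
bare [494.5 438.2] [71.5 39.6] long axis deg 14.8 z [0.047 0.052 0.056] 347
long_cradle [ 509.4 -434.7] [130.7  66.1] long axis deg 7.6 z [0.001 0.005 0.013] 880
short_cradle [ 418.5 -157.7] [95.  63.5] long axis deg 15.9 z [0.001 0.005 0.013] 620
round_cradle [428.5 149.7] [82.1 79.9] long axis deg 45.8 z [0.001 0.005 0.013] 553
square_cradle [334.8 283.4] [83.8 84.3] long axis deg -83.4 z [0.001 0.005 0.013] 798
```

```bash
cat >> h.py <<'E'
from scipy.spatial.transform import Rotation as Ro
def plan(*wps):
    "wps: (x mm,y mm,z mm,tool-x angle deg)"
    o=status.get_obs(); R=Ro.from_rotvec(o['orientation']).as_matrix(); p=np.array(o['eef_pos'])
    yaw=np.degrees(np.arctan2(R[1,0],R[0,0])); j7=o['joint_positions'][6]
    print('t',round(o['t'],2),'tcp',np.round(p*1000,1),'yaw',round(yaw,2),'tilt',np.round(R[2,:2],3),'j7',round(j7,2),'w',round(o['width'],3),'g',round(o['grasp_force'],1),'F',np.round(o['wrist_force'],1))
    for x,y,z,a in wps:
        s=R.T@(np.array([x,y,z])/1000-p)*100
        r=-((a-yaw+90)%180-90); da=np.degrees(np.arctan2(y,x)-np.arctan2(p[1],p[0]))
        print((x,y,z,a),'->',np.round(s,2),'roll',round(np.radians(r),3),'j7~',round(j7+np.radians(r+da),2),'| alt roll',round(np.radians(r-np.sign(r)*180),3))
E
python3 - <<'E'
from h import *
plan((614,-253,150,17.9),(614,-253,35,17.9))
E
```

```text
t 0.1 tcp [ 239.5 -603.6  247.4] yaw 21.65 tilt [ 0.    -0.002] j7 -0.21 w 1.001 g 0.0 F [ 0.1 -0.8 -0.3]
(614, -253, 150, 17.9) -> [ 47.74 -18.75   9.77] roll 0.065 j7~ 0.66 | alt roll -3.076
(614, -253, 35, 17.9) -> [ 47.74 -18.73  21.27] roll 0.065 j7~ 0.66 | alt roll -3.076
```

>>> carry_out(targets=[[47.7,-18.7,9.8,0.065],[47.7,-18.7,9.8,0.065],[47.7,-18.7,9.8,0.065],[47.7,-18.7,9.8,0.065],[47.7,-18.7,9.8,0.065],[47.7,-18.7,9.8,0.065],[47.7,-18.7,9.8,0.065],[47.7,-18.7,9.8,0.065],[47.7,-18.7,9.8,0.065],[47.7,-18.7,9.8,0.065],[47.7,-18.7,9.8,0.065],[47.7,-18.7,9.8,0.065]], claw=1, force=60)

```text
t: 1.3
eef_pos: [0.6167, -0.2481, 0.149]
orientation: [-3.097, -0.501, -0.001]
wrist_force: [0.6, -0.0, -0.8]
width: 0.999
grasp_force: 0.0
```

```bash
python3 - <<'E'
from h import *
plan((614,-253,80,17.9),(614,-253,35,17.9))
E
```

```text
t 1.3 tcp [ 616.7 -248.1  149. ] yaw 18.36 tilt [ 0.001 -0.004] j7 -1.15 w 0.999 g 0.0 F [ 0.6 -0.  -0.8]
(614, -253, 80, 17.9) -> [-0.42  0.41  6.9 ] roll 0.008 j7~ -1.15 | alt roll -3.133
(614, -253, 35, 17.9) -> [-0.42  0.42 11.4 ] roll 0.008 j7~ -1.15 | alt roll -3.133
```

>>> carry_out(targets=[[0,0,0,0],[0,0,0,0]])

```text
t: 1.5
eef_pos: [0.6129, -0.2564, 0.1501]
orientation: [3.103, 0.486, -0.002]
wrist_force: [-0.5, 0.1, 0.6]
width: 1.002
grasp_force: 0.0
```

```bash
sed -i 's/j7+np.radians(r+da)/j7-np.radians(r+da)/' h.py; python3 - <<'E'
from h import *
plan((614,-253,80,17.9),(614,-253,35,17.9))
E
```

```text
t 1.5 tcp [ 612.9 -256.4  150.1] yaw 17.8 tilt [-0.002  0.001] j7 -1.15 w 1.002 g 0.0 F [-0.5  0.1  0.6]
(614, -253, 80, 17.9) -> [ 0.21 -0.29  7.01] roll -0.002 j7~ -1.16 | alt roll 3.14
(614, -253, 35, 17.9) -> [ 0.22 -0.3  11.51] roll -0.002 j7~ -1.16 | alt roll 3.14
```

>>> carry_out(targets=[[0,0,3,0],[0,0,6,0],[0,0,8,0],[0,0,10,0],[0,0,11,0],[0,0,11.5,0],[0,0,11.5,0],[0,0,11.5,0],[0,0,11.5,0]])

```text
t: 2.4
eef_pos: [0.615, -0.2548, 0.0366]
orientation: [3.102, 0.489, 0.003]
wrist_force: [0.8, -0.3, -0.6]
width: 1.001
grasp_force: 0.0
```

>>> carry_out(targets=[[0,0,0,0],[0,0,0,0],[0,0,0,0],[0,0,0,0],[0,0,0,0],[0,0,0,0],[0,0,0,0],[0,0,0,0]], claw=-1, force=60)

```text
t: 3.2
eef_pos: [0.6145, -0.2543, 0.0357]
orientation: [3.103, 0.49, 0.001]
wrist_force: [-0.5, 0.9, 4.5]
width: 0.434
grasp_force: 61.6
```

```bash
python3 - <<'E'
from h import *
plan((509.4,-434.7,135,7.6))
E
```

```text
t 3.2 tcp [ 614.5 -254.3   35.7] yaw 17.93 tilt [0. 0.] j7 -1.21 w 0.434 g 61.6 F [-0.5  0.9  4.5]
(509.4, -434.7, 135, 7.6) -> [-15.55  13.93  -9.93] roll 0.18 j7~ -1.07 | alt roll -2.961
```

>>> carry_out(targets=[[0,0,-4,0],[0,0,-9.9,0],[-4,3.6,-9.9,0.18],[-8,7.2,-9.9,0.18],[-12,10.7,-9.9,0.18],[-14.5,13,-9.9,0.18],[-15.6,13.9,-9.9,0.18],[-15.6,13.9,-9.9,0.18],[-15.6,13.9,-9.9,0.18],[-15.6,13.9,-9.9,0.18],[-15.6,13.9,-9.9,0.18]])

```text
t: 4.3
eef_pos: [0.5099, -0.4324, 0.1341]
orientation: [-3.133, -0.213, -0.001]
wrist_force: [0.3, 0.9, -3.5]
width: 0.437
grasp_force: 61.7
```

```bash
python3 - <<'E'
from h import *
plan((509.4,-434.7,40,7.6))
E
```

```text
t 4.3 tcp [ 509.9 -432.4  134.1] yaw 7.79 tilt [ 0.    -0.001] j7 -0.99 w 0.437 g 61.7 F [ 0.3  0.9 -3.5]
(509.4, -434.7, 40, 7.6) -> [-0.08  0.23  9.41] roll 0.003 j7~ -0.99 | alt roll -3.138
```

>>> carry_out(targets=[[0,0,3,0],[0,0,5.5,0],[0,0,7.5,0],[0,0,8.5,0],[0,0,9,0],[0,0,9.2,0],[0,0,9.3,0],[0,0,9.4,0],[0,0,9.5,0],[0,0,9.5,0],[0,0,9.5,0]])

```text
t: 5.4
eef_pos: [0.5087, -0.4349, 0.0397]
orientation: [3.134, 0.208, 0.001]
wrist_force: [-0.8, 0.4, -2.6]
width: 0.443
grasp_force: 61.6
```

```bash
python3 - <<'E'
from h import *
plan((509.4,-434.7,40,7.6)); snap('side','s1'); p,d=snap('top','t1')
E
python3 -c "
import cv2
a=cv2.imread('pics/t1.png')[120:240,330:480]; cv2.imwrite('pics/c1.png',cv2.resize(a,None,fx=4,fy=4))"
```

```text
t 5.4 tcp [ 508.7 -434.9   39.7] yaw 7.6 tilt [0. 0.] j7 -1.03 w 0.443 g 61.6 F [-0.8  0.4 -2.6]
(509.4, -434.7, 40, 7.6) -> [ 0.07 -0.01 -0.03] roll 0.0 j7~ -1.03 | alt roll -3.142
```

View pics/c1.png

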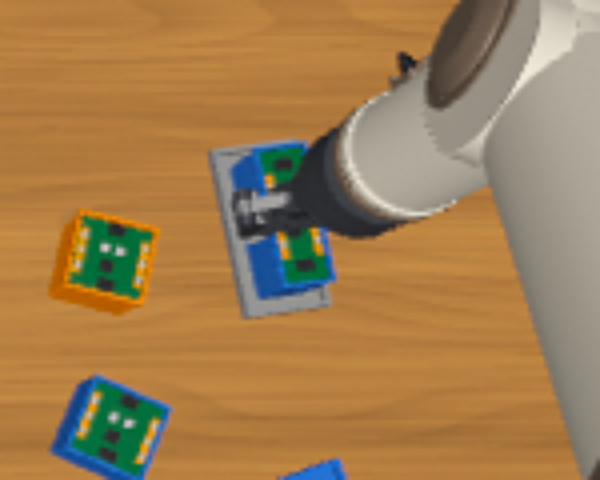

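The crop shows the long pack (crop 290,220) inside the grey long cradle. The force still shows its weight, so I'll lower it a little further.

>>> carry_out(targets=[[0,0,0.05,0],[0,0,0.1,0],[0,0,0.15,0],[0,0,0.15,0]])

```text
t: 5.9
eef_pos: [0.5086, -0.4349, 0.0397]
orientation: [3.134, 0.208, -0.0]
wrist_force: [-4.4, 3.3, 9.7]
width: 0.436
grasp_force: 63.3
```

>>> carry_out(targets=[[0,0,0,0],[0,0,0,0],[0,0,0,0],[0,0,0,0],[0,0,-1,0],[0,0,-4,0],[0,0,-8,0],[0,0,-11,0],[0,0,-11,0],[0,0,-11,0]], claw=1)

```text
t: 6.9
eef_pos: [0.5091, -0.4351, 0.1494]
orientation: [3.133, 0.208, 0.003]
wrist_force: [0.3, -0.2, -0.2]
width: 1.002
grasp_force: 0.0
```

```bash
python3 - <<'E'
from h import *
plan((354.4,-299.6,150,-24.5),(354.4,-299.6,35,-24.5))
E
```

```text
t 6.9 tcp [ 509.1 -435.1  149.4] yaw 7.61 tilt [0.002 0.002] j7 -0.99 w 1.002 g 0.0 F [ 0.3 -0.2 -0.2]
(354.4, -299.6, 150, -24.5) -> [-13.54 -15.48  -0.11] roll 0.56 j7~ -1.55 | alt roll -2.581
(354.4, -299.6, 35, -24.5) -> [-13.55 -15.5   11.39] roll 0.56 j7~ -1.55 | alt roll -2.581
```

>>> carry_out(targets=[[-4,-4.5,0,-0.14],[-8,-9,0,-0.28],[-11.5,-13,0,-0.42],[-13.5,-15.5,0,-0.56],[-13.5,-15.5,0,-0.7],[-13.5,-15.5,0,-0.84],[-13.5,-15.5,0,-0.96],[-13.5,-15.5,0,-1.01],[-13.5,-15.5,0,-1.01],[-13.5,-15.5,0,-1.01],[-13.5,-15.5,0,-1.01]])

```text
t: 8.0
eef_pos: [0.3539, -0.2986, 0.1474]
orientation: [-2.643, -1.697, 0.0]
wrist_force: [1.1, -0.2, 0.2]
width: 1.004
grasp_force: 0.0
```

```bash
python3 - <<'E'
from h import *
plan((354.4,-299.6,35,65.5))
E
```

```text
t 8.0 tcp [ 353.9 -298.6  147.4] yaw 65.42 tilt [ 0.    -0.001] j7 -0.09 w 1.004 g 0.0 F [ 1.1 -0.2  0.2]
(354.4, -299.6, 35, 65.5) -> [-0.07  0.09 11.24] roll -0.001 j7~ -0.09 | alt roll 3.14
```

>>> carry_out(targets=[[0,0,3,0],[0,0,6,0],[0,0,8,0],[0,0,10,0],[0,0,11,0],[0,0,11.3,0],[0,0,11.3,0],[0,0,11.3,0],[0,0,11.3,0]])

```text
t: 8.9
eef_pos: [0.3547, -0.2994, 0.0357]
orientation: [2.641, 1.698, 0.0]
wrist_force: [0.2, 0.0, -0.1]
width: 1.0
grasp_force: 0.0
```

>>> carry_out(targets=[[0,0,0,0],[0,0,0,0],[0,0,0,0],[0,0,0,0],[0,0,0,0],[0,0,0,0],[0,0,0,0]], claw=-1, force=60)

```text
t: 9.6
eef_pos: [0.3551, -0.2996, 0.0357]
orientation: [2.641, 1.698, 0.001]
wrist_force: [0.0, 0.5, 6.3]
width: 0.68
grasp_force: 63.9
```

```bash
python3 - <<'E'
from h import *
plan((334.8,283.4,135,96.6))
E
```

```text
t 9.6 tcp [ 355.1 -299.6   35.7] yaw 65.47 tilt [-0.001  0.002] j7 -0.27 w 0.68 g 63.9 F [0.  0.5 6.3]
(334.8, 283.4, 135, 96.6) -> [ 52.18 -26.03 -10.02] roll -0.543 j7~ -1.13 | alt roll 2.598
```

>>> carry_out(targets=[[0,0,-4,0],[0,0,-9,0],[4,-0.4,-10,0],[8,-0.8,-10,0],[12.5,-1.2,-10,0],[17,-1.6,-10,0],[21.5,-2,-10,-0.1],[26,-2.5,-10,-0.2],[30,-3.5,-10,-0.3],[34,-7,-10,-0.4],[37.5,-10.5,-10,-0.5],[41,-14,-10,-0.54]])

```text
t: 10.8
eef_pos: [0.3964, 0.1316, 0.1346]
orientation: [-2.09, -2.345, 0.001]
wrist_force: [1.2, 0.7, -3.3]
width: 0.672
grasp_force: 67.3
```

```bash
python3 - <<'E'
from h import *
plan((334.8,283.4,135,96.6))
E
```

```text
t 10.8 tcp [396.4 131.6 134.6] yaw 96.58 tilt [-0.    -0.001] j7 -0.69 w 0.672 g 67.3 F [ 1.2  0.7 -3.3]
(334.8, 283.4, 135, 96.6) -> [15.79 -4.38 -0.04] roll -0.0 j7~ -1.07 | alt roll 3.141
```

>>> carry_out(targets=[[4,-1.1,0,0],[8,-2.2,0,0],[11.5,-3.2,0,0],[14.5,-4,0,0],[15.8,-4.4,0,0],[15.8,-4.4,0,0],[15.8,-4.4,0,0],[15.8,-4.4,0,0],[15.8,-4.4,0,0]])

```text
t: 11.7
eef_pos: [0.3369, 0.281, 0.1346]
orientation: [2.096, 2.34, -0.001]
wrist_force: [-1.2, 0.4, -4.1]
width: 0.672
grasp_force: 67.3
```

```bash
python3 - <<'E'
from h import *
plan((334.8,283.4,40,96.6))
E
```

```text
t 11.7 tcp [336.9 281.  134.6] yaw 96.29 tilt [-0.001 -0.   ] j7 -1.1 w 0.672 g 67.3 F [-1.2  0.4 -4.1]
(334.8, 283.4, 40, 96.6) -> [ 0.27 -0.18  9.46] roll -0.005 j7~ -1.1 | alt roll 3.136
```

>>> carry_out(targets=[[0,0,3,0],[0,0,5.5,0],[0,0,7.5,0],[0,0,8.5,0],[0,0,9,0],[0,0,9.2,0],[0,0,9.3,0],[0,0,9.4,0],[0,0,9.5,0],[0,0,9.6,0],[0,0,9.6,0],[0,0,9.6,0]])

```text
t: 12.9
eef_pos: [0.3368, 0.2825, 0.0397]
orientation: [2.093, 2.341, 0.001]
wrist_force: [-1.9, -2.4, 8.3]
width: 0.673
grasp_force: 68.7
```

```bash
python3 - <<'E'
from h import *
plan((334.8,283.4,40,96.6)); p,d=snap('top','t2')
cv2.imwrite('pics/c2.png',cv2.resize(p[190:290,100:230,::-1],None,fx=4,fy=4))
E
```

```text
t 12.9 tcp [336.8 282.5  39.7] yaw 96.42 tilt [-0.     0.002] j7 -1.29 w 0.673 g 68.7 F [-1.9 -2.4  8.3]
(334.8, 283.4, 40, 96.6) -> [ 0.11 -0.19 -0.03] roll -0.003 j7~ -1.29 | alt roll 3.138
```

View pics/c2.png

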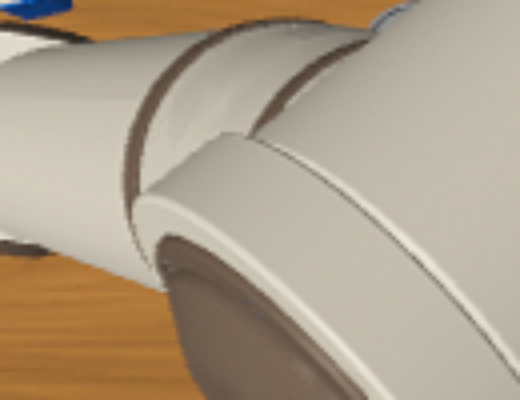

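The arm hides the pack in this crop. The contact force (8 N) at TCP height 39.7 mm shows it is on the floor, so I'll release it.

>>> carry_out(targets=[[0,0,0,0],[0,0,0,0],[0,0,0,0],[0,0,0,0],[0,0,-1,0],[0,0,-4,0],[0,0,-8,0],[0,0,-11,0],[0,0,-11,0],[0,0,-11,0]], claw=1)

```text
t: 13.95
eef_pos: [0.3369, 0.2823, 0.1497]
orientation: [2.093, 2.341, 0.002]
wrist_force: [-0.4, -0.2, -0.9]
width: 1.0
grasp_force: 0.0
```

```bash
python3 - <<'E'
from h import *
plan((474.9,-13.6,150,96.6))
E
```

```text
t 13.95 tcp [336.9 282.3 149.7] yaw 96.39 tilt [-0.     0.002] j7 -1.07 w 1.0 g 0.0 F [-0.4 -0.2 -0.9]
(474.9, -13.6, 150, 96.6) -> [-3.094e+01  1.042e+01 -1.000e-02] roll -0.004 j7~ -0.34 | alt roll 3.138
```

>>> carry_out(targets=[[-4.5,1.5,0,0],[-9,3,0,0],[-13.5,4.5,0,0],[-18,6,0,0],[-22.5,7.6,0,0],[-26.5,9,0,0],[-29.5,10,0,0],[-30.9,10.4,0,0],[-30.9,10.4,0,0],[-30.9,10.4,0,0],[-30.9,10.4,0,0]])

```text
t: 15.05
eef_pos: [0.4733, -0.0109, 0.1487]
orientation: [-2.089, -2.345, -0.0]
wrist_force: [-0.5, 0.1, 0.4]
width: 1.001
grasp_force: 0.0
```

```bash
python3 - <<'E'
from h import *
plan((474.9,-13.6,35,96.6))
p,d=snap('top','t3'); cv2.imwrite('pics/c3.png',cv2.resize(p[120:280,80:300,::-1],None,fx=3,fy=3))
measure('t3',dict(sq=(158,232)))
E
```

```text
t 15.05 tcp [473.3 -10.9 148.7] yaw 96.62 tilt [ 0.001 -0.001] j7 -0.34 w 1.001 g 0.0 F [-0.5  0.1  0.4]
(474.9, -13.6, 35, 96.6) -> [-0.3   0.13 11.37] roll 0.0 j7~ -0.34 | alt roll -3.141
sq [334.9 282.4] [57.7 59.4] long axis deg -83.6 z [0.052 0.056 0.06 ] 456
```

View pics/c3.png

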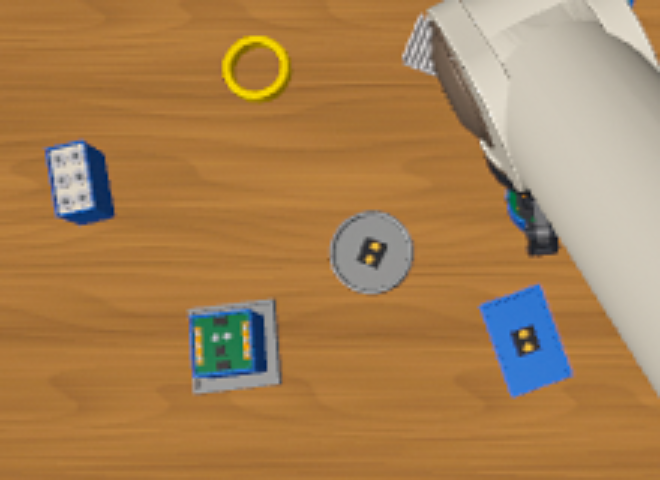

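The crop shows the square pack sitting level in its cradle (crop 232,345), about 1 mm off centre. Next is the round pack.

>>> carry_out(targets=[[-0.1,0,3,0],[-0.1,0,6,0],[-0.1,0,8,0],[-0.1,0,10,0],[-0.1,0,11,0],[-0.1,0,11.4,0],[-0.1,0,11.4,0],[-0.1,0,11.4,0],[-0.1,0,11.4,0]])

```text
t: 16.0
eef_pos: [0.475, -0.0141, 0.0356]
orientation: [2.093, 2.341, 0.001]
wrist_force: [-0.4, 0.6, -0.8]
width: 0.997
grasp_force: 0.0
```

>>> carry_out(targets=[[0,0,0,0],[0,0,0,0],[0,0,0,0],[0,0,0,0],[0,0,0,0],[0,0,0,0],[0,0,0,0]], claw=-1, force=60)

```text
t: 16.7
eef_pos: [0.4755, -0.0141, 0.0359]
orientation: [2.093, 2.34, 0.002]
wrist_force: [-0.5, 0.3, 8.3]
width: 0.663
grasp_force: 63.1
```

```bash
python3 - <<'E'
from h import *
plan((428.5,149.7,135,96.6))
E
```

```text
t 16.7 tcp [475.5 -14.1  35.9] yaw 96.4 tilt [-0.001  0.002] j7 -0.53 w 0.663 g 63.1 F [-0.5  0.3  8.3]
(428.5, 149.7, 135, 96.6) -> [16.8  -2.83 -9.93] roll -0.004 j7~ -0.89 | alt roll 3.138
```

>>> carry_out(targets=[[0,0,-4,0],[0,0,-9,0],[4,-0.7,-9.9,0],[8,-1.4,-9.9,0],[12,-2,-9.9,0],[15,-2.5,-9.9,0],[16.8,-2.8,-9.9,0],[16.8,-2.8,-9.9,0],[16.8,-2.8,-9.9,0],[16.8,-2.8,-9.9,0],[16.8,-2.8,-9.9,0]])

```text
t: 17.8
eef_pos: [0.428, 0.1484, 0.1336]
orientation: [2.096, 2.34, -0.001]
wrist_force: [-0.3, 0.3, -3.3]
width: 0.661
grasp_force: 65.8
```

```bash
python3 - <<'E'
from h import *
plan((428.5,149.7,40,96.6))
E
```

```text
t 17.8 tcp [428.  148.4 133.6] yaw 96.3 tilt [-0.001 -0.   ] j7 -0.73 w 0.661 g 65.8 F [-0.3  0.3 -3.3]
(428.5, 149.7, 40, 96.6) -> [0.13 0.07 9.36] roll -0.005 j7~ -0.73 | alt roll 3.136
```

>>> carry_out(targets=[[0,0,3,0],[0,0,5.5,0],[0,0,7.5,0],[0,0,8.5,0],[0,0,9,0],[0,0,9.2,0],[0,0,9.3,0],[0,0,9.4,0],[0,0,9.5,0],[0,0,9.6,0],[0,0,9.6,0],[0,0,9.6,0]])

```text
t: 19.0
eef_pos: [0.4284, 0.1498, 0.0398]
orientation: [2.092, 2.34, 0.0]
wrist_force: [-5.4, -3.8, 21.8]
width: 0.662
grasp_force: 68.4
```

Seated on the floor, with contact force 22 N. I'll release it and rise.

>>> carry_out(targets=[[0,0,-0.1,0],[0,0,-0.1,0],[0,0,-0.1,0],[0,0,-0.1,0],[0,0,-1,0],[0,0,-4,0],[0,0,-8,0],[0,0,-11,0],[0,0,-11,0],[0,0,-11,0]], claw=1)

```text
t: 20.0
eef_pos: [0.4283, 0.1495, 0.1486]
orientation: [2.093, 2.341, 0.002]
wrist_force: [0.6, -0.9, -0.4]
width: 0.996
grasp_force: 0.0
```

```bash
python3 - <<'E'
from h import *
plan((664,-88.2,150,162.6))
E
```

```text
t 20.0 tcp [428.3 149.5 148.6] yaw 96.39 tilt [-0.001  0.002] j7 -0.71 w 0.996 g 0.0 F [ 0.6 -0.9 -0.4]
(664, -88.2, 150, 162.6) -> [-26.24  20.78  -0.08] roll -1.156 j7~ 0.91 | alt roll 1.986
```

>>> carry_out(targets=[[-3,2.4,0,-0.12],[-6,4.8,0,-0.25],[-9.5,7.5,0,-0.38],[-13,10.3,0,-0.51],[-16.5,13.1,0,-0.64],[-20,15.8,0,-0.77],[-23,18.2,0,-0.9],[-25.4,20.1,0,-1.03],[-26.2,20.8,0,-1.13],[-26.2,20.8,0,-1.156],[-26.2,20.8,0,-1.156],[-26.2,20.8,0,-1.156]])

```text
t: 21.2
eef_pos: [0.6626, -0.0857, 0.1472]
orientation: [-0.473, -3.104, -0.001]
wrist_force: [0.7, -0.4, 0.0]
width: 1.001
grasp_force: 0.0
```

```bash
python3 - <<'E'
from h import *
plan((664,-88.2,35,162.6)); snap('top','t4')
measure('t4',dict(rd=(204,202)))
E
```

```text
t 21.2 tcp [662.6 -85.7 147.2] yaw 162.69 tilt [0.002 0.   ] j7 0.81 w 1.001 g 0.0 F [ 0.7 -0.4  0. ]
(664, -88.2, 35, 162.6) -> [-0.23 -0.2  11.22] roll 0.002 j7~ 0.81 | alt roll -3.14
rd [426.3 150.3] [56.7 56.4] long axis deg 44.5 z [0.052 0.056 0.06 ] 328
```

>>> carry_out(targets=[[0,0,3,0],[-0.1,0,6,0],[-0.1,0,8,0],[-0.1,0,10,0],[-0.1,0,11,0],[-0.1,0,11.3,0],[-0.1,0,11.3,0],[-0.1,0,11.3,0],[-0.1,0,11.3,0]])

```text
t: 22.15
eef_pos: [0.6655, -0.0877, 0.036]
orientation: [0.474, 3.104, 0.0]
wrist_force: [0.4, -0.5, -0.2]
width: 1.0
grasp_force: 0.0
```

>>> carry_out(targets=[[0,0,0,0],[0,0,0,0],[0,0,0,0],[0,0,0,0],[0,0,0,0],[0,0,0,0],[0,0,0,0],[0,0,0,0]], claw=-1, force=60)

```text
t: 22.95
eef_pos: [0.6649, -0.0878, 0.0352]
orientation: [0.474, 3.105, -0.0]
wrist_force: [-0.6, -0.1, 4.5]
width: 0.44
grasp_force: 60.9
```

```bash
python3 - <<'E'
from h import *
plan((418.5,-157.7,135,195.9))
E
```

```text
t 22.95 tcp [664.9 -87.8  35.2] yaw 162.65 tilt [-0.001 -0.   ] j7 0.74 w 0.44 g 60.9 F [-0.6 -0.1  4.5]
(418.5, -157.7, 135, 195.9) -> [ 21.43 -14.03 -10.  ] roll -0.58 j7~ 1.55 | alt roll 2.561
```

>>> carry_out(targets=[[0,0,-4,0],[0,0,-9,0],[3.5,-2.3,-10,-0.1],[7,-4.6,-10,-0.2],[10.5,-6.9,-10,-0.3],[14,-9.2,-10,-0.4],[17.5,-11.5,-10,-0.5],[20,-13.1,-10,-0.58],[21.4,-14,-10,-0.58],[21.4,-14,-10,-0.58],[21.4,-14,-10,-0.58],[21.4,-14,-10,-0.58]])

```text
t: 24.15
eef_pos: [0.4198, -0.1572, 0.135]
orientation: [-0.434, 3.11, 0.0]
wrist_force: [-0.4, 0.3, -0.8]
width: 0.437
grasp_force: 61.0
```

```bash
python3 - <<'E'
from h import *
plan((418.5,-157.7,40,195.9))
E
```

```text
t 24.15 tcp [ 419.8 -157.2  135. ] yaw -164.11 tilt [-0.001  0.   ] j7 1.4 w 0.437 g 61.0 F [-0.4  0.3 -0.8]
(418.5, -157.7, 40, 195.9) -> [ 0.15 -0.02  9.5 ] roll -0.0 j7~ 1.4 | alt roll 3.142
```

>>> carry_out(targets=[[0,0,3,0],[0,0,5.5,0],[0,0,7.5,0],[0,0,8.5,0],[0,0,9,0],[0,0,9.2,0],[0,0,9.3,0],[0,0,9.4,0],[0,0,9.5,0],[0,0,9.6,0],[0,0,9.6,0],[0,0,9.6,0]])

```text
t: 25.35
eef_pos: [0.4189, -0.1578, 0.0391]
orientation: [-0.434, 3.111, -0.001]
wrist_force: [-1.1, -0.8, 1.3]
width: 0.434
grasp_force: 61.1
```

>>> carry_out(targets=[[0,0,0.05,0],[0,0,0.05,0],[0,0,0.05,0]])

```text
t: 25.65
eef_pos: [0.4189, -0.1578, 0.0391]
orientation: [-0.434, 3.111, -0.002]
wrist_force: [-3.0, -1.3, 9.4]
width: 0.44
grasp_force: 62.6
```

>>> carry_out(targets=[[0,0,0,0],[0,0,0,0],[0,0,0,0],[0,0,0,0],[0,0,-1,0],[0,0,-4,0],[0,0,-8,0],[0,0,-12,0],[0,0,-16,0],[0,0,-18,0],[0,0,-18,0]], claw=1)

```text
t: 26.75
eef_pos: [0.4204, -0.1577, 0.2214]
orientation: [-0.433, 3.107, -0.005]
wrist_force: [-0.3, -0.3, 0.3]
width: 1.003
grasp_force: 0.0
```

```bash
python3 - <<'E'
from h import *
plan((240,-500,225,195.9)); snap('top','t5')
E
```

```text
t 26.75 tcp [ 420.4 -157.7  221.4] yaw -164.12 tilt [-0.004 -0.004] j7 1.53 w 1.003 g 0.0 F [-0.3 -0.3  0.3]
(240, -500, 225, 195.9) -> [ 26.72 -27.99  -0.35] roll -0.0 j7~ 2.3 | alt roll 3.141
```

>>> carry_out(targets=[[3,-3.2,0,0.1],[6,-6.4,0,0.2],[9,-9.6,0,0.3],[12,-12.8,0,0.4],[15,-16,0,0.5],[18,-19,0,0.6],[21,-22,0,0.7],[24,-25,0,0.8],[26,-27,0,0.8],[26.7,-28,0,0.8],[26.7,-28,0,0.8],[26.7,-28,0,0.8]])

```text
t: 28.0
eef_pos: [0.2397, -0.4979, 0.2178]
orientation: [-0.808, -3.036, -0.003]
wrist_force: [0.0, 0.7, -0.1]
width: 1.002
grasp_force: 0.0
```

```bash
python3 - <<'E'
from h import *
p,d=snap('top','t6'); cv2.imwrite('pics/c6.png',cv2.resize(p[100:280,80:450,::-1],None,fx=2,fy=2))
measure('t6',dict(long=(390,176),short=(306,204),rd=(204,202),sq=(158,232),bare=S['bare']))
print(status.get_obs()['wrist_force'])
E
```

```text
long [ 508.6 -434.4] [105.1  40.4] long axis deg 8.1 z [0.048 0.056 0.06 ] 548
short [ 418.5 -157. ] [70.1 38.5] long axis deg 15.7 z [0.052 0.056 0.06 ] 346
rd [426.3 149.6] [56.8 55.8] long axis deg 53.4 z [0.052 0.056 0.06 ] 332
sq [335.1 282. ] [58.  58.5] long axis deg -83.2 z [0.052 0.056 0.06 ] 454
bare [494.9 438.2] [71.1 39.7] long axis deg 13.2 z [0.047 0.052 0.056] 345
[ 0.16355185 -0.21006033  0.23964615]
```

View pics/c6.png

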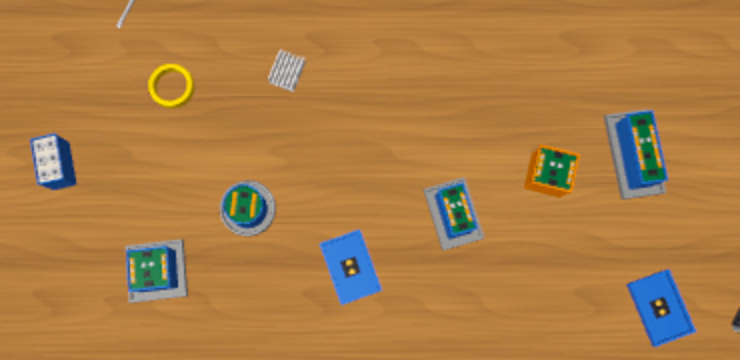

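All four packs stand in their cradles (crop 640,150; 455,210; 247,205; 152,268), within about 2.5 mm of centre. The bare pack hasn't moved.

```bash
python3 -c "
from h import *
print(hand_in())"
```

```text
the job is handed in; nothing more can be done
None
```

The job is handed in at about 28 s: all four finished packs stand released in their own cradles, about 2.5 mm or less off centre by the top camera, and the bare pack was not moved; no verdict came back.

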